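# Bring the bearing ball to the chute without losing it from its dish

## Robot

A 6-joint arm with a two-finger parallel gripper is mounted at the origin on a cart in front of the work surface, level with it; the furniture and walls round the work are solid. World frame = base frame: x ahead of the robot, y to its left, z up, the work surface at z = 0. Lengths are in mm, angles in rad, forces in N, time in s.
With the tool pointing down it reaches from about 350 to 875 mm from the base axis. Payload 4.2 kg.
Tool frame: the origin (TCP) lies on the mounting face of the last link; the fingertips stand 173 mm ahead of it and the grasp point (between the pads) lies grip_point_offset ahead of it (grip_point_offset is the distance from the TCP to the grasp point, in mm); z points along the fingers, y is the line along which they close (so a half turn about z gives the same grasp; the last joint's range is limited). The gripper opens to 85 mm and grips with 20 to 120 N. Pads are 22 mm wide; open, the fingers measure 114 mm over their backs; the gripper's body (76 mm by 85 mm) begins 54 mm behind the grasp point. The pads swing forward as they close: fully open they stand 13 mm farther back than shut.
Start: joints at [1.474, 0.385, 0.008, 0, -1.194, -0.259], TCP at [217.68, 585.846, 404.712] pointing down, gripper open.
Joint ranges: [-3.14, 3.14], [-1.21, 2.06], [-1.07, 1.41], [-3.16, 2.05], [-2.99, -0.16], [-3.1, 3.1]. Speed limits (rad/s): [2.79, 2.79, 3.14, 3.14, 3.14, 3.14].

## Interface

Orientations are given as a unit quaternion [x, y, z, w].
In Python, from bench import read_state, get_image, job_done, recognise, place_of, grip_point_offset gives the robot as it stands. The module is installed in compiled form; this text tells all that it offers.
- The arm moves only by the tool carry_out, never from a script. Its arguments are lists of equal length, an entry for each row: "slide": the shift along the tool's x, y, z in m, a list of three; "roll": the turn about the tool's z in degrees; "claw": the finger opening in m, from 0 to 0.0854. A call has 1 to 8 rows; each row is the pose to reach, as a shift and turn from the pose commanded when the call began, along the tool's axes at that moment; what a row does not reach only later rows make up. A row lasts 1/8 s, in which the tool goes at most 62.5 mm and 10.7 degrees, less where a joint would pass 70% of its speed; a pose out of reach is approached as far as the arm can. A call with a gripper value outside its range is refused whole. The fingers move at their own pace and stop on an object; the grip force is fixed at half the most. Time passes only in rows, so rows that repeat a pose let the fingers close. It gives the time, the measured TCP pose, the force, the opening and the grip force at its end, in the units of the state.
- read_state(): the state, without advancing time (a new reading comes with each control period).
- get_image(name): name is "scene" or "top"; returns a dict with "img" (420x560x3 uint8, red, green, blue), "z_map" (420x560 float32, mm along the optical axis (not along the pixel's ray), 0 where there is no reading), "mtx" (3x3 intrinsics, pixels), "world_from_camera" (4x4, takes a point from camera to world coordinates). Camera axes: x right, y up, looking along -z (the intrinsics and any distortion apply to the point x, -y, -z); pixel columns grow to the right and rows downward; lengths in mm; the calibration is good to about 2 mm. A picture is of the moment at which its call begins.
- job_done(): hands the job in; it is judged then, once.
Trained networks look in a picture, given as the dict that the camera call returned (one of the last four; its "shot" number tells which), for a name from the list of things; names that differ only in an ending like _2 or _b are one class to them, and where a whole thing is asked for, a point or a joint stands for the part that bears it (a point fixed in the world has none). Each returns a list of dicts, best first, with "conf" (0 to 1); they miss things now and then, are a little off and sometimes report something else, mostly with a low value. They report only what shows in the picture. A call takes as long as a camera call.
- recognise(picture, thing): "at" ([column, row] in pixels, amid what is visible of it).
- place_of(picture, thing): "at" ([column, row] in pixels: a listed point, or the origin of a listed thing).
The state is a dict: "clock": time; "joints": joint angles; "joint_vel": joint speeds; "joint_efforts": joint torques, N m; "position": TCP position; "ee_rot": TCP orientation; "contact_force": force on the tool from outside, world axes, zero at the start; "wrist_torque": the same for the moment, N m; "gripper_width": finger opening in mm; "grasp_force": force on a finger pad.
Only numpy, scipy, OpenCV 4.12 (cv2) and the standard library are available. Lean on these libraries where they do the work, as an engineer would, in place of code of your own. Each camera call takes 0.05 s, during which the arm holds its last target. There are 200 camera calls.

## Task

Take the shallow metal dish by the wooden grip of its bail handle and lift it clear of the bench; then turn it a quarter turn to the left (counter-clockwise seen from above) and carry it so that the end of its pouring lip lies over the middle of the chute's hopper, a couple of centimetres above the hopper's rim, pointing straight down the chute. Keep the dish level and the loose steel ball in its middle all the way, do not tip it out or leave it resting on the chute, and leave the hex key set and the spanner lying near it alone. Finish while still holding the dish there in the air, ready to pour.

Things in the scene. Friction and masses are not known exactly. Their poses are not given: they have to be found in the camera images.
- dish: Shallow loose aluminium dish, 160 mm across, 29 mm high at its upturned rim, 0.3 kg. Origin: centre of its underside; z up; +x points to the pouring lip, an open trough 50 mm wide through a gap in the rim (a small thumb tab at the back). A wire bail over it, along its y axis, carries the grip. At the start the lip points roughly to -y of the world (the robot's right).
- dish_grip (a point): Centre of the wooden grip bar of the bail, 82 mm straight above the dish's origin (the dish balances here). The bar runs along the dish's y axis: 80 mm long, 16 mm thick (the width to grip, along the dish's x), 22 mm high. Axes as the dish's.
- dish_lip (a point): Middle of the outer end of the pouring lip's floor: 115 mm along the dish's +x and 20 mm above its underside.
- dish_middle (a point): Where the ball's centre is when centred: 20 mm above the middle of the dish's underside. The floor is a shallow cone (6 degrees, lowest in the middle, 8 mm above the underside): tilt above 6 degrees or sideways acceleration above about 1 m/s2 makes the ball roll away; after a jerk it swings for a while.
- ball_center (a point): Centre of the loose steel ball, 24 mm in diameter, 57 g, that lies in the dish. Its axes turn as it rolls.
- chute: Fixed ball chute of dark sheet steel on plywood feet, 230 mm long and 86 mm wide. Origin: on the bench below the middle of the hopper (its high, closed end); z up; +x is the way a ball would run, down the trough to a plywood catch tray 155 mm away. +x points roughly away from the robot.
- hopper_mouth (a point): Middle of the hopper's open top, 110 mm above the bench; the opening is about 66 x 66 mm between 3 mm walls whose beaded top edge reaches 112 mm. Axes as the chute's.
- hex_key_set: Folding hex key set, 24x72x19 mm, lying on the bench; not to be disturbed. Origin under its centre.
- spanner: Combination spanner, 180x30x6 mm, lying on the bench; not to be disturbed. Origin under its centre.

How it is judged (in metres and radians):
On the way, in this order (a step that is already met when the one before it is completed fails the run):
1. the dish is lifted clear of the bench with the ball in its middle (height (world z) of dish above 0.03 m and distance between ball_center and dish_middle below 0.02 m), for 0.2 s.
2. in the air, the dish is turned so that its lip points down the chute, with the ball in its middle (all of step 1 and angle between the x axis of dish and the x axis of chute, either way round below 0.2 rad), for 0.2 s.
At the end, for the whole second after the job is handed in: The gripper still holds the dish, at rest in the air and touching nothing else: lip end within 22 mm (horizontally) of the middle of the hopper's mouth and 5 to 50 mm above it, lip pointing down the chute within 0.17 rad, dish level within 0.09 rad, ball within 15 mm of the dish's middle (horizontal distance between dish_lip and hopper_mouth below 0.022 m and z of dish_lip in the frame of hopper_mouth between 0.005 and 0.05 m and angle between the x axis of dish and the x axis of chute, either way round below 0.17 rad and x of dish in the frame of chute below -0.08 m and angle between dish's own z axis and vertical below 0.09 rad and distance between ball_center and dish_middle below 0.015 m and linear speed of dish below 0.03 m/s and contact force between dish and the fingers above 1 N and contact force between each of dish, the arm and chute below 0.2 N); the arm keeps its last pose, push and grip.
It fails at once if the ball rolls more than 30 mm from the middle of the dish (distance between ball_center and dish_middle above 0.03 m).
It fails at once if the dish is tipped more than 0.2 rad (angle between dish's own z axis and vertical above 0.2 rad).
It fails at once if the hex key set or the spanner is disturbed (moved more than 25 mm) (distance of any of hex_key_set, spanner from where it was at the start of the episode above 0.025 m).
It also fails if it takes over 61 s, if anything falls off the work surface, if the arm or the gripper's body presses on something with over 40 N, if the wrist force passes 120 N, or if a joint passes its speed limit or range.

## Working session

There is one attempt and no reset: what is moved stays moved. The work goes in short steps, Python scripts to look and compute and a tool call to move; the robot and the scene stay as the last step left them, time stands still between calls to the robot, and variables do not carry over. Pictures are saved under pics/ and viewed, at most 10 in all, crops included, and the job is handed in when it is done.

Besides the shell and the picture viewer there is one more tool, called by a JSON object that holds its "api" and its "payload". carry_out: Moves the arm, as the interface text tells. Its arguments: {"type":"object","properties":{"slide":{"type":"array"},"roll":{"type":"array"},"claw":{"type":"array"}},"required":["slide","roll","claw"]}

```bash
mkdir -p pics
cat > h.py <<'E'
import numpy as np, cv2
from bench import *
from scipy.spatial.transform import Rotation as R
def world(p,c,r,win=0,plane=None):
    K=np.array(p["mtx"]);T=np.array(p["world_from_camera"])
    d=np.array([(c-K[0,2])/K[0,0],-(r-K[1,2])/K[1,1],-1.])
    dw=T[:3,:3]@d
    if plane is not None:
        s=(plane-T[2,3])/dw[2]; return T[:3,3]+s*dw
    z=p["z_map"][int(round(r)),int(round(c))]
    return T[:3,3]+z*dw
def cloud(p):
    K=np.array(p["mtx"]);T=np.array(p["world_from_camera"])
    r,c=np.mgrid[:420,:560];z=p["z_map"]
    P=np.stack([(c-K[0,2])/K[0,0]*z,-(r-K[1,2])/K[1,1]*z,-z],-1)@T[:3,:3].T+T[:3,3]
    P[z==0]=np.nan
    return P
E
python3 - <<'E'
from h import *
np.set_printoptions(precision=3,suppress=True)
s=read_state();print({k:np.round(v,3) for k,v in s.items()});print(grip_point_offset)
H=dict(dish=0,dish_grip=82,dish_lip=20,ball_center=20,chute=0,hopper_mouth=110,hex_key_set=0,spanner=0,dish_middle=20)
for n in("scene","top"):
    p=get_image(n);cv2.imwrite(f"pics/{n}0.png",p["img"][:,:,::-1])
    print(n,np.array(p["world_from_camera"])[:3,3],p.keys())
    for t,h in H.items():
        for d in place_of(p,t)[:2]: print(t,np.round(d["at"]),round(d["conf"],2),"plane",world(p,*d["at"],plane=h),"depth",world(p,*d["at"]))
E
```

```text
{'clock': np.float64(0.0), 'joints': array([ 1.474,  0.386,  0.007, -0.   , -1.194, -0.259]), 'joint_vel': array([ 0.   , -0.001, -0.001,  0.   , -0.001, -0.   ]), 'joint_efforts': array([ -0.   , -39.229,  18.84 ,   4.186,  -0.005,  -0.   ]), 'position': array([217.612, 585.683, 403.609]), 'ee_rot': array([ 0.984, -0.177, -0.   ,  0.001]), 'contact_force': array([-0.272, -0.269,  0.043]), 'wrist_torque': array([-0.014, -0.01 ,  0.049]), 'grasp_force': np.float64(0.0), 'gripper_width': np.float64(85.638)}
154.70000000000002
scene [ 198.733 -335.679  817.97 ] dict_keys(['img', 'z_map', 'mtx', 'world_from_camera', 'shot'])
dish [301. 298.] 0.71 plane [535.095  30.195   0.   ] depth [531.111  25.863   9.686]
dish_grip [298. 271.] 0.58 plane [531.725  36.998  82.   ] depth [527.07   31.789  92.288]
dish_lip [337. 343.] 0.75 plane [519.391 -81.339  20.   ] depth [ 569.252  -41.791 -104.08 ]
dish_lip [300. 289.] 0.27 plane [537.762  36.994  20.   ] depth [534.135  33.007  28.535]
ball_center [298. 289.] 0.51 plane [534.396  39.078  20.   ] depth [529.434  33.538  31.796]
chute [220. 196.] 
[... 1115 characters left out ...]
 [518.674 -89.511  20.   ] depth [ 532.105 -296.518 -867.495]
chute [193. 214.] 0.72 plane [571.573 316.462   0.   ] depth [ 502.441  160.658 1092.547]
chute [183. 212.] 0.46 plane [577.699 339.565   0.   ] depth [572.12  326.302  80.992]
hopper_mouth [181. 215.] 0.58 plane [564.11  325.727 110.   ] depth [566.082 331.006  78.576]
hex_key_set [255. 269.] 0.86 plane [443.999 173.224   0.   ] depth [445.133 172.981  21.2  ]
hex_key_set [316. 226.] 0.71 plane [540.378  30.61    0.   ] depth [539.388  34.002  28.493]
spanner [242. 149.] 0.74 plane [723.944 199.722   0.   ] depth [724.765 199.867  -4.05 ]
dish_middle [320. 226.] 0.87 plane [539.322  23.574  20.   ] depth [536.881  32.646  90.983]
```

View pics/top0.png

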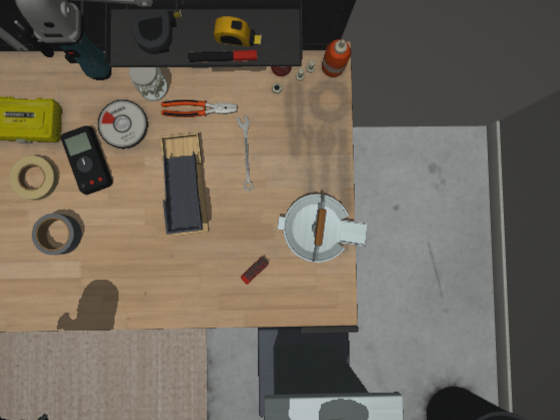

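View pics/scene0.png

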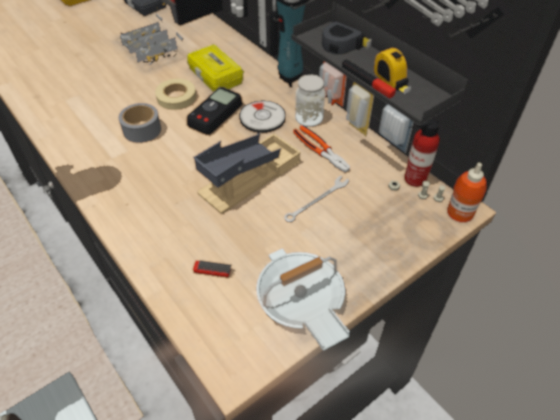

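The top view shows the dish at about (316,227), the grip bar at about (320,226) and the lip reaching right to (366,232). The chute's hopper is at about (183,213) with its tray toward row 140, the hex keys are at (255,269) and the spanner at (247,150). The scene view agrees, with the ball near (300,290). Next I'll refine the positions from depth.

Run:
```python
from h import *
np.set_printoptions(precision=2,suppress=True)
def pca(Q):
    m=Q[:,:2].mean(0);u,s,v=np.linalg.svd(Q[:,:2]-m,full_matrices=False)
    a=[np.ptp((Q[:,:2]-m)@x) for x in v]
    return m,np.degrees(np.arctan2(v[0,1],v[0,0])),a
for n in("scene","top"):
    p=get_image(n);P=cloud(p).reshape(-1,3);I=p["img"].reshape(-1,3).astype(int)
    near=lambda x,y,r:np.hypot(P[:,0]-x,P[:,1]-y)<r
    b=near(537,30,70)&(P[:,2]>80)&(P[:,2]<105)&(I[:,0]-I[:,2]>40)
    Q=P[b];print(n,"bar",len(Q),*pca(Q),"z",np.percentile(Q[:,2],[5,50,95]),"bbox mid",(Q.max(0)+Q.min(0))/2)
    q=near(537,30,100)&(P[:,2]>22)&(P[:,2]<36)
    # rim circle fit w/ outliers dropped
    Q=P[q];r0=np.hypot(Q[:,0]-537,Q[:,1]-30);Q=Q[(r0>70)&(r0<92)&(Q[:,1]>-35)]
    A=np.c_[2*Q[:,:2],np.ones(len(Q))];s=np.linalg.lstsq(A,(Q[:,:2]**2).sum(1),rcond=None)[0]
    print(" rim",len(Q),s[:2],np.sqrt(s[2]+s[0]**2+s[1]**2))
    L=near(537,30,140)&(P[:,1]<-55)&(P[:,2]>10)&(P[:,2]<45);Q=P[L]
    print(" lip pts",len(Q),pca(Q),"mid of rect",cv2.minAreaRect(Q[:,:2].astype(np.float32)))
    c=near(600,325,170)&(P[:,2]>103)&(P[:,2]<120);Q=P[c]
    print(" hop rim",len(Q),pca(Q),cv2.minAreaRect(Q[:,:2].astype(np.float32)),np.percentile(Q[:,2],[5,50,95]))
    c=near(610,325,190)&(P[:,2]>25)&(P[:,2]<120);Q=P[c]
    print(" chute all",len(Q),pca(Q),cv2.minAreaRect(Q[:,:2].astype(np.float32)))
    c=near(610,325,190)&(P[:,2]>5)&(P[:,2]<120);print(" +feet",cv2.minAreaRect(P[c][:,:2].astype(np.float32)))
    im=cv2.resize(p["img"][:,:,::-1][110:290,150:410] if n=="top" else p["img"][:,:,::-1][120:360,170:370],None,fx=3 if n=="top" else 2.5,fy=3 if n=="top" else 2.5,interpolation=cv2.INTER_CUBIC);cv2.imwrite(f"pics/{n}1.png",im)
```

```text
scene bar 385 [532.61  32.08] 172.29862880964006 [np.float64(77.92415837503572), np.float64(16.60053759028506)] z [86.98 91.63 94.05] bbox mid [534.45  33.57  88.77]
 rim 961 [535.95  33.81] 74.40828551346814
 lip pts 466 (array([523.69, -68.02]), np.float64(178.07579677513925), [np.float64(54.69802076392353), np.float64(27.906980091117596)]) mid of rect ((521.3404541015625, -66.12716674804688), (28.049856185913086, 53.48258590698242), 83.26880645751953)
 hop rim 350 (array([554.78, 322.96]), np.float64(-85.14149842589603), [np.float64(76.6096221347853), np.float64(74.18245016541192)]) ((563.9136352539062, 324.8439025878906), (73.33277893066406, 75.9476089477539), 5.715365886688232) [103.64 109.77 112.91]
 chute all 2996 (array([613.84, 331.09]), np.float64(-171.59185776299063), [np.float64(228.38029300288213), np.float64(222.34760228711826)]) ((634.6700439453125, 399.1097106933594), (228.5630340576172, 219.01693725585938), 5.592995643615723)
 +feet ((650.1048583984375, 342.1278991699219), (303.9790344238281, 332.89105224609375), 53.570068359375)
top bar 240 [535.44  33.22] 171.43462
[... 320 characters left out ...]
20.0572509765625, -66.90670776367188), (30.239965438842773, 51.99272537231445), 81.55474853515625)
 hop rim 262 (array([553.21, 323.94]), np.float64(94.14975803909182), [np.float64(75.86468410803195), np.float64(74.40988917261419)]) ((563.4793090820312, 323.5967102050781), (72.4378433227539, 74.2648696899414), 5.964103698730469) [106.76 111.06 113.75]
 chute all 2879 (array([618.32, 332.73]), np.float64(-172.85090716295528), [np.float64(226.95426505755756), np.float64(224.14079595649943)]) ((633.2290649414062, 399.3153381347656), (226.65228271484375, 222.3572235107422), 5.878471851348877)
 +feet ((622.5034790039062, 339.16162109375), (348.8666076660156, 337.004150390625), 10.116171836853027)
```

View pics/top1.png

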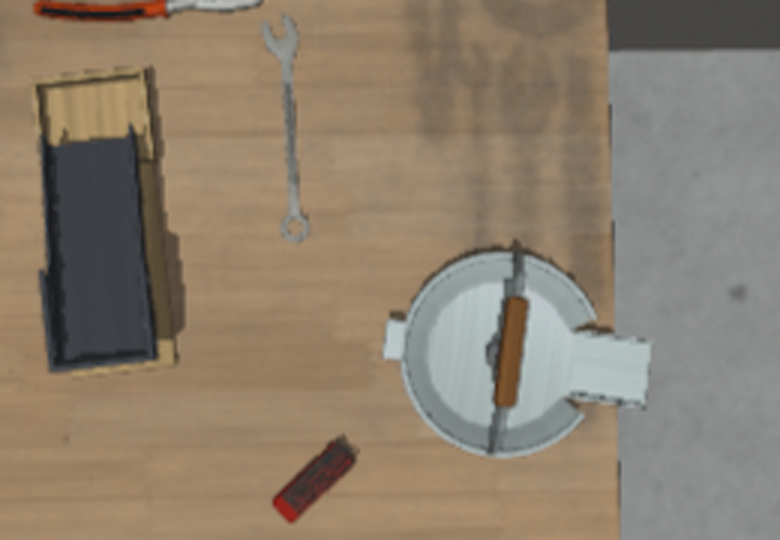

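The crop shows the dish with its bar from (515,300) to (507,405), leaning about 8°, and the lip at (610,365). The hopper is at about (103,330). Both cameras agree on these values:

- **Grip:** (535.5, 33)
- **Dish x direction:** −98°
- **Hopper mouth:** (563.6, 324)
- **Chute direction:** +5.8°

I'm moving above the grip now.

{"api": "carry_out", "payload": {"slide": [[0.04,0.033,0],[0.08,0.066,0],[0.12,0.1,0],[0.16,0.133,0],[0.2,0.166,0],[0.24,0.2,0],[0.28,0.232,0],[0.3,0.249,0]], "roll": [-2,-4,-6,-8,-10,-12,-12.4,-12.4], "claw": [0.06,0.06,0.06,0.06,0.06,0.06,0.06,0.06]}}

```text
clock: 2.1
position: [412.8, 245.9, 405.0]
ee_rot: [0.998, -0.071, 0.0, -0.0]
contact_force: [-0.3, -0.4, -0.1]
gripper_width: 59.9
grasp_force: 0.0
```

{"api": "carry_out", "payload": {"slide": [[0.03,0.04,0.01],[0.06,0.08,0.02],[0.09,0.115,0.035],[0.12,0.15,0.05],[0.14,0.18,0.065],[0.15,0.191,0.08],[0.152,0.194,0.085],[0.152,0.194,0.085]], "roll": [0,0,0,0,0,0,0,0], "claw": [0.06,0.06,0.06,0.06,0.06,0.06,0.06,0.06]}}

```text
clock: 3.1
position: [535.6, 35.3, 319.6]
ee_rot: [0.998, -0.069, -0.0, 0.0]
contact_force: [0.6, -0.2, 0.7]
gripper_width: 60.3
grasp_force: 0.0
```

Run:
```python
from h import *
s=read_state();print(s["position"],s["ee_rot"],s["joints"])
p=get_image("scene");im=cv2.resize(p["img"][200:380,200:420,::-1],None,fx=3.3,fy=3.3,interpolation=cv2.INTER_CUBIC);cv2.imwrite("pics/s2.png",im)
P=cloud(p).reshape(-1,3);I=p["img"].reshape(-1,3).astype(int)
b=(np.hypot(P[:,0]-536,P[:,1]-33)<70)&(P[:,2]>80)&(P[:,2]<105)&(I[:,0]-I[:,2]>40);print(P[b].mean(0),b.sum())
```

```text
[535.5811102   35.29506084 319.57808457] [ 9.97597320e-01 -6.92786409e-02 -2.18479823e-04  9.22482888e-05] [ 3.68106246e-01  3.15850026e-01 -3.29415437e-01 -2.24988761e-05
 -9.26004835e-01  1.06403525e+00]
[527.16602418  32.08149731  90.34286224] 387
```

View pics/s2.png

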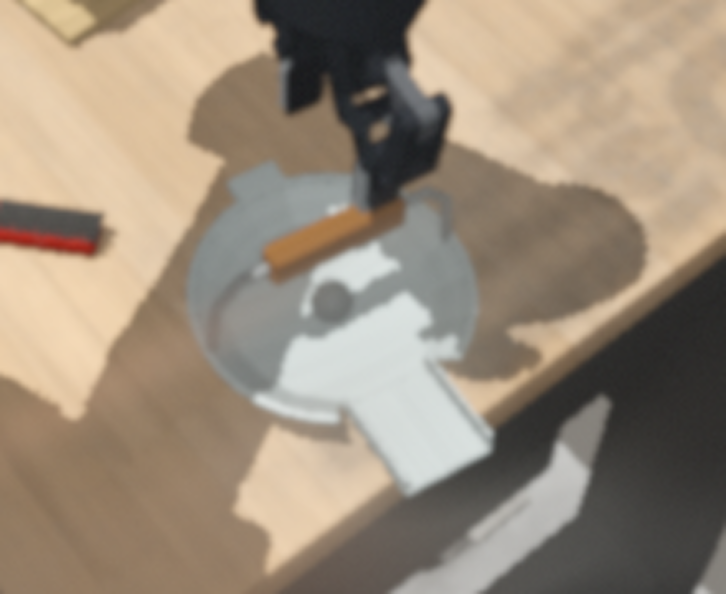

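The picture shows the open fingers straddling the bar (crop (335,240)) and still above it. The ball is centred at (332,300). Moving down.

{"api": "carry_out", "payload": {"slide": [[0,0.001,0.015],[0,0.002,0.03],[0,0.002,0.045],[0,0.002,0.058],[0,0.002,0.069],[0,0.002,0.078],[0,0.002,0.082],[0,0.002,0.082]], "roll": [0,0,0,0,0,0,0,0], "claw": [0.06,0.06,0.06,0.06,0.06,0.06,0.06,0.06]}}

```text
clock: 4.15
position: [535.5, 32.7, 237.6]
ee_rot: [0.998, -0.07, -0.0, 0.0]
contact_force: [0.0, -0.9, -0.4]
gripper_width: 59.8
grasp_force: 0.0
```

Run:
```python
from h import *
p=get_image("scene");im=cv2.resize(p["img"][200:380,200:420,::-1],None,fx=3.3,fy=3.3,interpolation=cv2.INTER_CUBIC);cv2.imwrite("pics/s3.png",im)
```

```text
(no output)
```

View pics/s3.png

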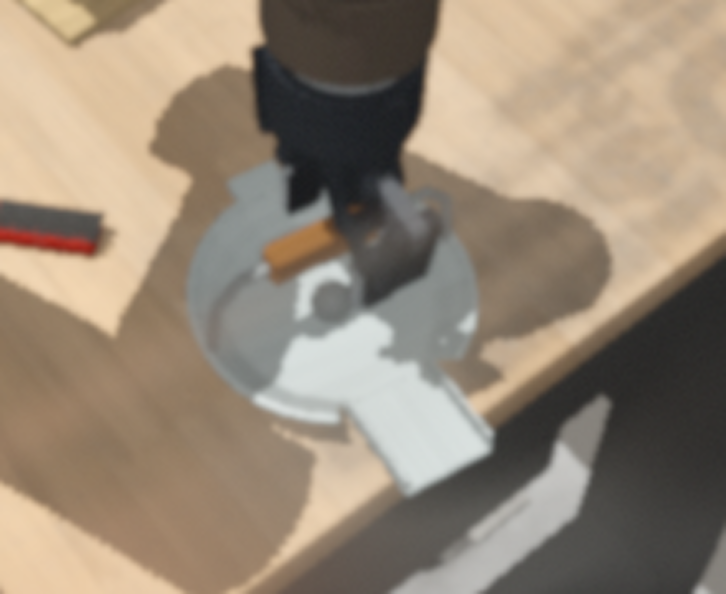

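The fingers straddle the bar at (350,235) and the ball is undisturbed at (332,300). I'll close gently.

{"api": "carry_out", "payload": {"slide": [[0,0,0],[0,0,0],[0,0,0],[0,0,0],[0,0,0],[0,0,0],[0,0,0],[0,0,0]], "roll": [0,0,0,0,0,0,0,0], "claw": [0.045,0.035,0.028,0.024,0.021,0.019,0.018,0.017]}}

```text
clock: 5.2
position: [535.5, 32.9, 237.7]
ee_rot: [0.998, -0.07, 0.0, -0.0]
contact_force: [0.0, 2.8, 0.8]
gripper_width: 17.0
grasp_force: 0.8
```

{"api": "carry_out", "payload": {"slide": [[0,0,0],[0,0,0],[0,0,0],[0,0,0],[0,0,0],[0,0,0],[0,0,0],[0,0,0]], "roll": [0,0,0,0,0,0,0,0], "claw": [0.016,0.015,0.013,0.01,0.005,0,0,0]}}

```text
clock: 6.2
position: [535.5, 32.8, 237.9]
ee_rot: [0.998, -0.07, 0.0, -0.0]
contact_force: [-2.0, 4.6, 3.9]
gripper_width: 15.0
grasp_force: 59.5
```

{"api": "carry_out", "payload": {"slide": [[0,0,-0.001],[0,0,-0.003],[0,0,-0.007],[0,0,-0.013],[0,0,-0.02],[0,0,-0.026],[0,0,-0.03],[0,0,-0.031]], "roll": [0,0,0,0,0,0,0,0], "claw": [0,0,0,0,0,0,0,0]}}

```text
clock: 7.2
position: [535.5, 32.8, 269.1]
ee_rot: [0.998, -0.07, 0.0, -0.0]
contact_force: [1.1, 0.0, -3.7]
gripper_width: 15.1
grasp_force: 58.5
```

```bash
cat >> h.py <<'E'
def check(name,x0=200,y0=180):
    p=get_image("scene")
    im=cv2.resize(p["img"][y0:y0+180,x0:x0+220,::-1],None,fx=3.3,fy=3.3,interpolation=cv2.INTER_CUBIC);cv2.imwrite(f"pics/{name}.png",im)
    s=read_state();print(s["clock"],s["position"],s["ee_rot"],s["contact_force"],s["wrist_torque"])
    for t in("ball_center","dish_middle","dish_lip"): print(t,[(np.round(d["at"],1),round(d["conf"],2)) for d in place_of(p,t)[:2]])
    return p
E
python3 -c "
from h import *
check('s4')"
```

```text
7.25 [535.43147937  32.74483208 268.9749774 ] [ 9.97573016e-01 -6.96279344e-02  1.46922097e-04 -8.66004326e-05] [-0.67807182  0.57618669 -4.35947216] [-0.01306715  0.00892194  0.0066004 ]
ball_center [(array([300.8, 282.6]), 0.46)]
dish_middle [(array([301.8, 280.7]), 0.72)]
dish_lip [(array([337.3, 332.5]), 0.75)]
```

View pics/s4.png

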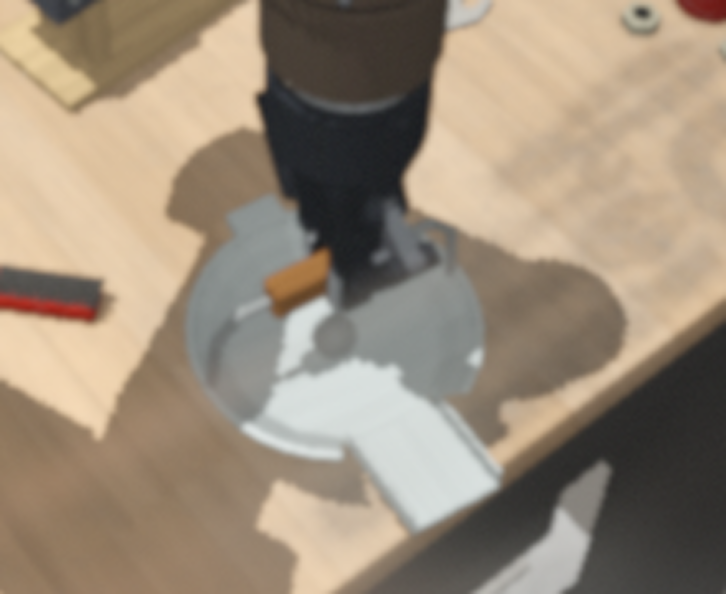

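The dish hangs level in the gripper with the ball at crop (333,337), in the middle. The force is about 3.6 N, which matches the dish and ball. Lifting on, then turning.

{"api": "carry_out", "payload": {"slide": [[0,0,-0.004],[0,0,-0.013],[0,0,-0.028],[0,0,-0.046],[0,0,-0.063],[0,0,-0.077],[0,0,-0.086],[0,0,-0.09]], "roll": [0,0,0,0,0,-0.5,-1.5,-3], "claw": [0,0,0,0,0,0,0,0]}}

```text
clock: 8.4
position: [535.4, 32.7, 359.3]
ee_rot: [0.999, -0.043, 0.0, -0.0]
contact_force: [0.3, 0.1, -3.7]
gripper_width: 15.1
grasp_force: 58.6
```

{"api": "carry_out", "payload": {"slide": [[0,0,0],[0,0,0],[0,0,0],[0,0,0],[0,0,0],[0,0,0],[0,0,0],[0,0,0]], "roll": [-2,-5,-9,-13,-17,-21,-25,-29], "claw": [0,0,0,0,0,0,0,0]}}

```text
clock: 9.4
position: [535.3, 32.7, 357.8]
ee_rot: [0.978, 0.21, -0.001, 0.0]
contact_force: [-0.2, -0.4, -4.3]
gripper_width: 14.9
grasp_force: 58.6
```

```bash
python3 -c "
from h import *
check('s5')"
```

```text
9.45 [535.32321243  32.71579643 357.81857664] [ 9.77620030e-01  2.10376234e-01 -9.56188985e-04  5.34650768e-05] [-0.80378399  0.69668056 -4.63634127] [-0.0026369   0.01120388  0.04039856]
ball_center [(array([302.2, 249. ]), 0.71)]
dish_middle [(array([304. , 250.7]), 0.69)]
dish_lip [(array([367.8, 277.3]), 0.63)]
```

{"api": "carry_out", "payload": {"slide": [[0,0,0],[0,0,0],[0,0,0],[0,0,0],[0,0,0],[0,0,0],[0,0,0],[0,0,0]], "roll": [-4,-9,-14,-19,-24,-29,-34,-39], "claw": [0,0,0,0,0,0,0,0]}}

```text
clock: 10.6
position: [535.4, 32.7, 358.4]
ee_rot: [0.852, 0.524, -0.0, -0.0]
contact_force: [0.3, 0.6, -3.9]
gripper_width: 15.1
grasp_force: 58.6
```

{"api": "carry_out", "payload": {"slide": [[0,0,0],[0,0,0],[0,0,0],[0,0,0],[0,0,0],[0,0,0],[0,0,0],[0,0,0]], "roll": [-5,-10,-15,-20,-25,-29,-31.5,-32.5], "claw": [0,0,0,0,0,0,0,0]}}

```text
clock: 11.6
position: [535.4, 32.7, 358.5]
ee_rot: [0.672, 0.74, -0.0, -0.0]
contact_force: [0.4, 0.0, -4.4]
gripper_width: 15.0
grasp_force: 58.6
```

```bash
python3 -c "
from h import *
check('s6')"
```

```text
11.65 [535.41942877  32.69969039 358.52157818] [ 6.72140592e-01  7.40423518e-01 -1.66490390e-04 -1.09638072e-04] [-0.07120419 -0.15793438 -3.27192117] [ 0.03303525 -0.03596398  0.03281938]
ball_center [(array([304.4, 251.3]), 0.59), (array([222. , 196.6]), 0.4)]
dish_middle [(array([303.6, 249.3]), 0.77)]
dish_lip [(array([352.8, 214.2]), 0.87)]
```

{"api": "carry_out", "payload": {"slide": [[0.001,-0.0002,0],[0.003,-0.0006,0],[0.006,-0.0012,0],[0.01,-0.0021,0],[0.015,-0.0031,0],[0.021,-0.0043,0],[0.028,-0.0057,0],[0.036,-0.0074,0]], "roll": [0,0,0,0,0,0,0,0], "claw": [0,0,0,0,0,0,0,0]}}

```text
clock: 12.8
position: [524.5, 68.4, 358.7]
ee_rot: [0.672, 0.74, 0.0, -0.0]
contact_force: [-0.2, -0.2, -3.6]
gripper_width: 15.1
grasp_force: 58.6
```

{"api": "carry_out", "payload": {"slide": [[0.009,-0.0018,0],[0.019,-0.0039,0],[0.029,-0.006,0],[0.039,-0.008,0],[0.049,-0.0101,0],[0.059,-0.0121,0],[0.069,-0.0142,0],[0.079,-0.0162,0]], "roll": [0,0,0,0,0,0,0,0], "claw": [0,0,0,0,0,0,0,0]}}

```text
clock: 13.8
position: [500.7, 145.6, 358.7]
ee_rot: [0.672, 0.74, -0.0, 0.0]
contact_force: [0.2, 0.6, -4.0]
gripper_width: 14.7
grasp_force: 58.6
```

{"api": "carry_out", "payload": {"slide": [[0.01,-0.002,0],[0.02,-0.0041,0],[0.03,-0.0062,0],[0.04,-0.0082,0],[0.05,-0.0103,0],[0.06,-0.0123,0],[0.07,-0.0144,0],[0.08,-0.0164,0]], "roll": [0,0,0,0,0,0,0,0], "claw": [0,0,0,0,0,0,0,0]}}

```text
clock: 14.8
position: [476.7, 223.6, 358.7]
ee_rot: [0.672, 0.74, 0.0, -0.0]
contact_force: [0.0, -0.9, -3.9]
gripper_width: 14.8
grasp_force: 58.6
```

{"api": "carry_out", "payload": {"slide": [[0.01,-0.002,0],[0.02,-0.0041,0],[0.03,-0.0062,0],[0.04,-0.0082,0],[0.049,-0.01,0],[0.057,-0.0117,0],[0.064,-0.0131,0],[0.071,-0.0146,0]], "roll": [0,0,0,0,0,0,0,0], "claw": [0,0,0,0,0,0,0,0]}}

```text
clock: 15.8
position: [455.4, 292.7, 358.7]
ee_rot: [0.672, 0.74, -0.0, 0.0]
contact_force: [-0.9, -0.5, -4.0]
gripper_width: 14.7
grasp_force: 58.6
```

{"api": "carry_out", "payload": {"slide": [[0.006,-0.0012,0],[0.011,-0.0023,0],[0.015,-0.0031,0],[0.018,-0.0037,0],[0.02,-0.0041,0],[0.021,-0.0043,0],[0.021,-0.0043,0],[0.021,-0.0043,0]], "roll": [0,0,0,0,0,0,0,0], "claw": [0,0,0,0,0,0,0,0]}}

```text
clock: 16.8
position: [449.2, 312.6, 358.7]
ee_rot: [0.672, 0.74, -0.0, 0.0]
contact_force: [-0.0, 0.5, -5.3]
gripper_width: 14.8
grasp_force: 58.6
```

```bash
cat > m.py <<'E'
from h import *
np.set_printoptions(precision=1,suppress=True)
import sys
p=check(sys.argv[1],100,100);t=get_image("top")
for n,q in(("scene",p),("top",t)):
    for o,h in(("dish_lip",140),("ball_center",140),("dish_middle",140),("hopper_mouth",110)):
        print(n,o,[(world(q,*d["at"],plane=h),world(q,*d["at"]),round(d["conf"],2)) for d in place_of(q,o)[:2]])
    P=cloud(q).reshape(-1,3)
    L=(P[:,2]>134)&(P[:,2]<155)&(P[:,0]>530)&(P[:,0]<590)&(abs(P[:,1]-320)<50);Q=P[L]
    if len(Q)>10: print(n,"lip",len(Q),Q.mean(0),cv2.minAreaRect(Q[:,:2].astype(np.float32)),Q.max(0),Q.min(0))
E
python3 m.py s7
```

```text
16.85 [449.3 312.6 358.7] [ 0.7  0.7 -0.   0. ] [ 0.3 -0.2 -3.9] [-0.  0. -0.]
ball_center [(array([168.8, 176.8]), 0.67)]
dish_middle [(array([167.9, 173.3]), 0.68)]
dish_lip [(array([215.3, 146.1]), 0.7), (array([218.6, 195.1]), 0.64)]
scene dish_lip [(array([562.3, 328.3, 140. ]), array([562.4, 328.6, 139.7]), 0.7), (array([496.6, 217.9, 140. ]), array([551.7, 320.4,  14.4]), 0.64)]
scene ball_center [(array([450. , 311.1, 140. ]), array([446.9, 302.9, 148.5]), 0.67)]
scene dish_middle [(array([453.3, 319.9, 140. ]), array([449. , 308.8, 151.4]), 0.68)]
scene hopper_mouth [(array([563.3, 319.2, 110. ]), array([580.9, 350.7,  75.9]), 0.58)]
scene lip 419 [546.1 323.8 141. ] ((546.9735107421875, 322.4314270019531), (34.54793167114258, 56.55878829956055), 1.2039216756820679) [564.8 350.9 153.4] [530.3 293.9 134. ]
top dish_lip [(array([571.1, 314.6, 140. ]), array([575.6, 324.7,  77.4]), 0.82)]
top ball_center []
top dish_middle [(array([451.2, 312.6, 140. ]), array([464. , 274.5, 378.8]), 0.95)]
top hopper_mouth [(array([560.3, 324.9, 110. ]), array([558.7, 320.3, 137.6]), 0.71)]
top lip 419 [546.5 320.3 139.6] ((546.1550903320312, 319.9909362792969), (33.49793243408203, 52.80158615112305), 3.3623874187469482) [563.7 346.8 154.2] [530.9 292.7 134.1]
```

View pics/s7.png

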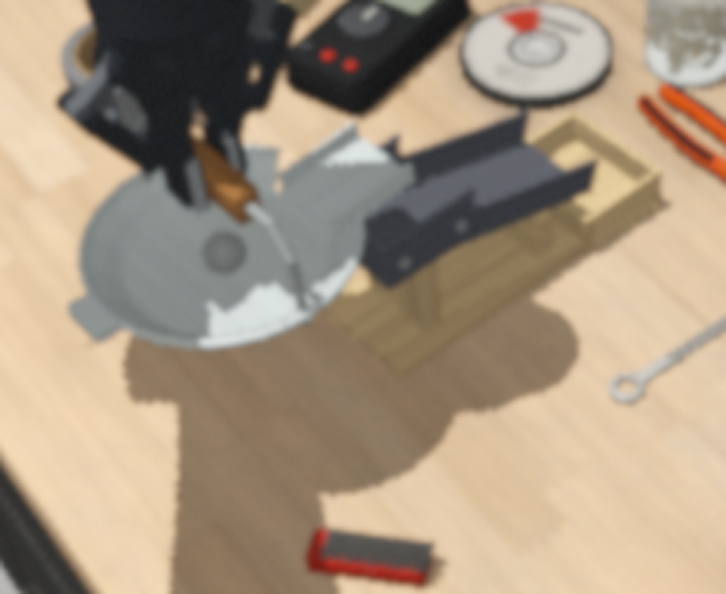

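The dish is level with the ball in its middle, at crop (225,252). The lip end, near (405,170), is over the hopper: measured (564, 323, 140) against the mouth at (563.6, 324, 110). I'll let it settle, then hand in.

{"api": "carry_out", "payload": {"slide": [[0,0,0],[0,0,0],[0,0,0],[0,0,0],[0,0,0],[0,0,0],[0,0,0],[0,0,0]], "roll": [0,0,0,0,0,0,0,0], "claw": [0,0,0,0,0,0,0,0]}}

```text
clock: 18.45
position: [449.2, 312.7, 358.7]
ee_rot: [0.672, 0.74, -0.0, -0.0]
contact_force: [0.3, 0.1, -3.3]
gripper_width: 15.1
grasp_force: 58.6
```

{"api": "carry_out", "payload": {"slide": [[0,0,0],[0,0,0],[0,0,0],[0,0,0],[0,0,0],[0,0,0],[0,0,0],[0,0,0]], "roll": [0,0,0,0,0,0,0,0], "claw": [0,0,0,0,0,0,0,0]}}

```text
clock: 19.45
position: [449.2, 312.7, 358.7]
ee_rot: [0.672, 0.74, 0.0, -0.0]
contact_force: [-0.3, 0.4, -4.5]
gripper_width: 14.9
grasp_force: 58.6
```

```bash
python3 m.py s8 | grep -E "^(1|scene (ball|dish_lip|lip))"; python3 -c "
from bench import job_done;print(job_done())"
```

```text
19.5 [449.2 312.7 358.7] [ 0.7  0.7 -0.   0. ] [-0.1  0.  -2.5] [-0. -0. -0.]
scene dish_lip [(array([564.6, 319. , 140. ]), array([588.3, 361.4,  96. ]), 0.87)]
scene ball_center [(array([451.9, 319.7, 140. ]), array([447.4, 308.1, 152. ]), 0.67)]
scene lip 416 [546.2 324.1 140.8] ((546.4205932617188, 322.394775390625), (34.685829162597656, 55.593780517578125), 3.7869722843170166) [565.3 350.  154.1] [530.  293.7 134.2]
the job is handed in; nothing more can be done
None
```

Job handed in at 19.5 s (no verdict came back): the gripper holds the dish level and still by its grip, ball near the middle, lip pointing down the chute within a few mm of the hopper's middle and about 30 mm above its mouth.

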